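# Build the counter display

### The arm

A 7-joint arm with a two-finger parallel gripper is mounted at the origin on a cart in front of the work surface, level with it; the furniture and walls round the work are solid. World frame = base frame: x ahead of the robot, y to its left, z up, the work surface at z = 0. Lengths are in m, angles in rad, forces in N, time in s.
With the tool pointing down it reaches from about 0.35 to 0.9 m from the base axis. Payload 7.2 kg.
Tool frame: the origin (TCP) lies at the very end of the fingers, on their centre line; the grasp point (between the pads) lies 19 mm behind it; z points along the fingers, y is the line along which they close (so a half turn about z gives the same grasp; the last joint's range is limited). The gripper opens to 85 mm and grips with 20 to 120 N. Pads are 22 mm wide; open, the fingers measure 114 mm over their backs; the gripper's body (76 mm by 85 mm) begins 54 mm behind the grasp point. The pads swing forward as they close: fully open they stand 13 mm farther back than shut.
Start: joints at [-1.218, 0.411, -0.013, 1.596, 0.006, 1.134, -0.082], TCP at [0.255, 0.57, 0.231] pointing down, gripper open.
Joint ranges: [-2.95, 2.95], [-0.29, 1.99], [-1.47, 1.44], [0.14, 2.54], [-1.03, 4.17], [0.13, 1.85], [-2.86, 2.86]. Speed limits (rad/s): [2.39, 2.39, 3.01, 3.01, 3.14, 3.14, 3.14].

### API

Orientations are given as a 3x3 rotation matrix whose columns are the frame's x, y, z axes.
In Python, from workcell import telemetry, viewer, env gives the robot as it stands.
- The arm moves only by the tool arm_command, never from a script. Its argument "rows" is text: rows parted by semicolons, each of 7 numbers parted by spaces: the turn, a rotation vector about the world's x, y, z in degrees, then the shift along the world's x, y, z in units of 25 mm (1.0 is 25 mm), then the opening, from 0 (shut) to 1 (fully open). In form: rx ry rz tx ty tz grip; .... A call has 1 to 8 rows; each row shifts and turns the commanded pose from where the row before left it; what a row does not reach is not made up. A row lasts 1/10 s, in which the tool goes at most 50 mm and 8.59 degrees, less where a joint would pass 70% of its speed; a pose out of reach is approached as far as the arm can. A call is refused whole if a number of a shift passes 1 or a number of a turn 8.59, either way. A call with a gripper value outside its range is refused whole. The fingers move at their own pace and stop on an object; "grip_force" is the grip in N (left out, the last holds). Time passes only in rows, so rows that do not move let the fingers close. It gives the time, the measured TCP pose, the force, the opening and the grip force at its end, in the units of the state.
- telemetry.sense(): the state, without advancing time (a new reading comes with each control period).
- viewer.snapshot(name): name is "side" or "top" or "wrist"; returns (picture, depth): 400x640x3 uint8, blue, green, red; 400x640 float32, m along the optical axis (not along the pixel's ray), 0 where there is no reading.
- viewer.camera_params(name): a dict with "intrinsics" (3x3 intrinsics, pixels), "rvec" (rotation vector, rad) and "tvec" (3), from world to camera coordinates, as OpenCV has them; the wrist camera has in their place "hand_eye" (4x4, takes a point from camera to tool coordinates, whose origin is the TCP and whose axes are the flange's). Camera axes: x right, y down, z forward; pixel columns grow to the right and rows downward; lengths in m; the calibration is good to about 2 mm. A picture is of the moment at which its call begins: read the wrist's pose just before it. camera_params takes no time and is no camera call.
- env.job_done(): hands the job in; it is judged then, once.
The state is a dict: "time_s": time; "qpos": joint angles; "joint_velocities": joint speeds; "effort": joint torques, N m; "ee_pos": TCP position; "eef_rot": TCP orientation; "wrist_force": force on the tool from outside, world axes, zero at the start; "torque": the same for the moment, N m; "gripper_width": finger opening in m; "finger_force": force on a finger pad.
Only numpy, scipy, OpenCV 4.12 (cv2) and the standard library are available. Lean on these libraries where they do the work, as an engineer would, in place of code of your own. Each camera call takes 0.05 s, during which the arm holds its last target. There are 200 camera calls.

### The job

Set up this week's offer on the two low wooden stands, with the goods that lie on the open counter between those stands. On the square stand build one stack: the pack of playing cards lying flat at the bottom, the round tin upright on it and the sand timer standing on top, each centred on the one below; stand the small game carton upright, as it stands now, in the middle of the round stand. Leave the pawn and the die on the counter undisturbed.

Things in the scene. Friction and masses are not known exactly. Their poses are not given: they have to be found in the camera images.
- square_stand: low square wooden display stand, 120 x 120 mm, 26 mm high, flat top, on a recessed black foot; fixed to the counter. Origin: centre of its underside; z up; x and y along its sides.
- round_stand: low round wooden display stand, 130 mm across, 26 mm high, flat top, on a recessed black foot; fixed to the counter. Origin: centre of its underside; z up.
- card_pack: squared pack of playing cards lying flat, pale printed top with white edges, 63 x 88 mm, 19 mm thick, 110 g, solid; the one between the stands, not the one behind the cash drawer. Origin: centre of its underside; z up. Its 63 mm width runs along its own x axis turned by +0.244 rad (anticlockwise from above), its 88 mm length square to that. Grasp across the 63 mm near the counter.
- tin: round printed tin with a flat lid (lid fixed), 67.6 mm diameter, 46 mm high, 160 g. Origin: centre of its underside; z up. Grasp across the diameter.
- timer: sand timer, two round dark wooden end discs 36 mm in diameter with glass and three thin rods between, 85 mm high, 50 g; the one between the stands, not the one at the far back left. Origin: centre of its underside; z up. The top disc spans heights 77.5 to 84.5 mm and can be gripped across its 36 mm from any side.
- game_carton: small printed game carton standing on its long narrow side, 110 mm long, 38 mm thick, 68 mm high, 200 g. Origin: centre of its underside; z up. Its 110 mm length runs along its own x axis turned by +0.209 rad (anticlockwise from above), its 38 mm thickness square to that. Grasp across the 38 mm.
- pawn: turned game pawn standing on the counter among the goods, 22 mm in diameter, 35 mm high; not to be disturbed. Origin: centre of its underside.
- die: six-sided die, 19 mm cube, on the counter among the goods; not to be disturbed. Origin: centre of its underside.

How it is judged:
By the outcome, as a careful person would: the job done as asked, in the order asked, and still so for the second after the job is handed in, with the robot touching nothing.
It also fails if it takes over 106 s, if anything falls off the work surface, if the arm or the gripper's body presses on something with over 40 N, if the wrist force passes 120 N, or if a joint passes its speed limit or range.

## Working session

There is one attempt and no reset: what is moved stays moved. The work goes in short steps, Python scripts to look and compute and a tool call to move; the robot and the scene stay as the last step left them, time stands still between calls to the robot, and variables do not carry over. Pictures are saved under pics/ and viewed, at most 14 in all, crops included, and the job is handed in when it is done.

Besides the shell and the picture viewer there is one more tool, called after ">>>" by a JSON object that holds its "method" and its "body", one argument or row to a line. arm_command: Moves the arm, as the interface text tells. Its arguments: {"type":"object","properties":{"rows":{"type":"string"},"grip_force":{"type":"number"}},"required":["rows"]}

```bash
ls; mkdir -p pics
cat > h.py <<'E'
import numpy as np, cv2
from workcell import telemetry, viewer, env
def world(name, depth, st=None):
    p=viewer.camera_params(name);K=np.array(p["intrinsics"])
    v,u=np.mgrid[0:400,0:640]
    d=np.stack([(u-K[0,2])/K[0,0],(v-K[1,2])/K[1,1],np.ones_like(u,float)],-1)*depth[...,None]
    if name=="wrist":
        T=np.array(p["hand_eye"]);R=np.array(st["eef_rot"]);t=np.array(st["ee_pos"])
        return (d@T[:3,:3].T+T[:3,3])@R.T+t
    R=cv2.Rodrigues(np.array(p["rvec"],float))[0];t=np.array(p["tvec"],float).ravel()
    return (d-t)@R
E
python3 - <<'E'
from h import *
s=telemetry.sense();print(s["time_s"],s["ee_pos"],np.round(s["eef_rot"],3),s["gripper_width"])
for n in("top","side","wrist"):
    i,d=viewer.snapshot(n);cv2.imwrite(f"pics/{n}0.png",i);np.save(f"{n}0.npy",d);print(n,(d>0).mean(),viewer.camera_params(n))
E
```

```text
pics
0.0 [0.25514984 0.57000265 0.23045269] [[-0.913  0.408 -0.001]
 [ 0.408  0.913 -0.002]
 [-0.    -0.002 -1.   ]] 0.08542440158433798
top 0.9961171875 {'intrinsics': array([[391.94329083,   0.        , 316.10456896],
       [  0.        , 391.94329083, 197.18648427],
       [  0.        ,   0.        ,   1.        ]]), 'rvec': array([ 2.11874248, -2.15243999,  0.19435279]), 'tvec': array([-0.04450571,  0.53022532,  0.84797345])}
side 0.8413046875 {'intrinsics': array([[456.70292238,   0.        , 317.16663618],
       [  0.        , 456.70292238, 198.68854095],
       [  0.        ,   0.        ,   1.        ]]), 'rvec': array([ 1.93041841, -0.22924818,  0.14568764]), 'tvec': array([-0.51808309,  0.05994367,  0.93077298])}
wrist 0.9944296875 {'intrinsics': array([[286.30350255,   0.        , 322.16613404],
       [  0.        , 286.30350255, 202.32467454],
       [  0.        ,   0.        ,   1.        ]]), 'hand_eye': array([[ 1.13919705e-03, -9.66255480e-01, -2.57583091e-01,
         6.42591496e-02],
       [ 9.99998824e-01,  1.36526599e-03, -6.98803759e-04,
         3.94951340e-04],
       [ 1.02689240e-03, -2.57581992e-01,  9.66255899e-01,
        -1.41901871e-01],
       [ 0.00000000e+00,  0.00000000e+00,  0.00000000e+00,
         1.00000000e+00]])}
```

View pics/top0.png

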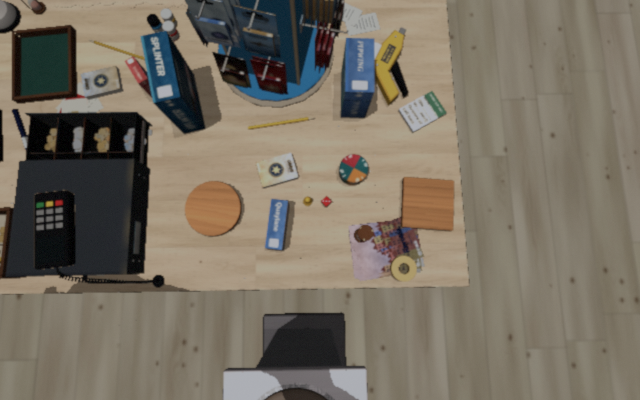

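View pics/side0.png

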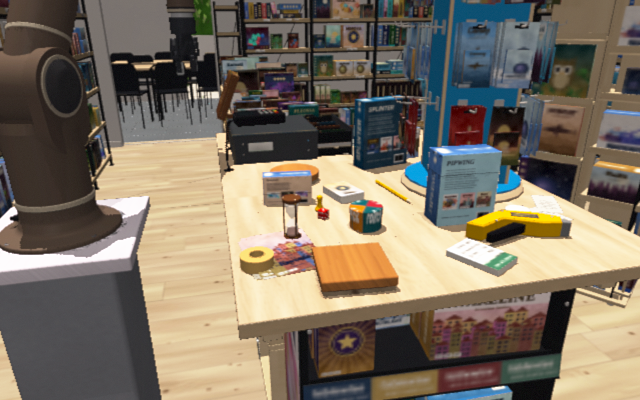

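The top view shows the square stand at (428,204), round stand (213,208), card pack (278,170), tin (353,169), carton (278,225), pawn (308,201), die (327,202) and the timer lying over the game mat, around (363,234)/(405,240). The side view confirms it: timer upright at (291,215), tin at (366,216).

Run:
```python
from h import *
for n,pts in(("top",[(428,204),(213,208),(278,170),(353,169),(278,225),(308,201),(327,202),(363,234),(405,268),(304,395),(240,140),(359,80),(300,320)]),("side",[(355,255),(291,198),(366,208),(297,173)])):
    d=np.load(n+"0.npy");W=world(n,d);
    for u,v in pts: print(n,u,v,np.round(W[v,u],3))
i=cv2.imread("pics/top0.png")
cv2.imwrite("pics/topc.png",cv2.resize(i[120:290,180:480],None,fx=2.6,fy=2.6,interpolation=cv2.INTER_CUBIC))
for p in ([0,0,0],[.255,.57,.23]):
  for n in("top","side"):
    c=viewer.camera_params(n);print(n,p,cv2.projectPoints(np.array([p],float),c["rvec"],c["tvec"],c["intrinsics"],None)[0].ravel())
```

```text
top 428 204 [ 0.513 -0.315  0.023]
top 213 208 [0.511 0.186 0.028]
top 278 170 [0.601 0.036 0.021]
top 353 169 [ 0.594 -0.139  0.046]
top 278 225 [0.465 0.032 0.069]
top 308 201 [ 0.523 -0.034  0.033]
top 327 202 [ 0.523 -0.079  0.017]
top 363 234 [ 0.441 -0.152  0.085]
top 405 268 [ 0.367 -0.257  0.002]
top 304 395 [ 0.098 -0.02   0.009]
top 240 140 [0.683 0.131 0.001]
top 359 80 [ 0.762 -0.147  0.15 ]
top 300 320 [ 0.143  0.017 -0.851]
side 355 255 [ 0.526 -0.301  0.026]
side 291 198 [ 0.445 -0.163  0.084]
side 366 208 [ 0.596 -0.153  0.045]
side 297 173 [0.493 0.029 0.068]
top [0, 0, 0] [295.53350769 442.26285673]
side [0, 0, 0] [ 62.95850428 228.10113507]
top [0.255, 0.57, 0.23] [-50.73726875 344.73194101]
side [0.255, 0.57, 0.23] [187.71049698  77.23311495]
```

View pics/topc.png

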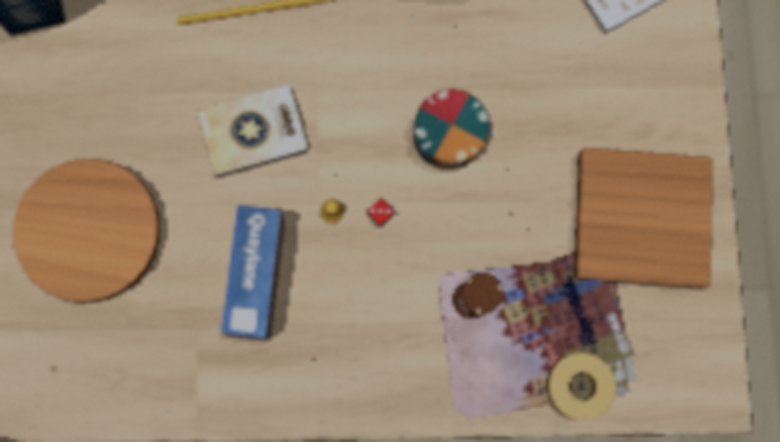

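```bash
cat >> h.py <<'E'
def blob(W,c,r,z0,z1,valid=None):
    """top-face points near c in the z band; returns mean, minAreaRect and enclosing-circle in mm"""
    m=(np.hypot(W[...,0]-c[0],W[...,1]-c[1])<r)&(W[...,2]>z0)&(W[...,2]<z1)
    n,l,st,_=cv2.connectedComponentsWithStats(m.astype(np.uint8))
    k=1+np.argmax(st[1:,4]); P=W[l==k]
    xy=(P[:,:2]*1000).astype(np.float32)
    rc=cv2.minAreaRect(xy);ci=cv2.minEnclosingCircle(xy)
    return len(P),np.round(np.r_[P.mean(0)*1000,],1),np.round(rc[0],1),np.round(rc[1],1),round(rc[2],1),np.round(ci[0],1),round(ci[1],1)
E
python3 - <<'E'
from h import *
W=world("top",np.load("top0.npy"))
for n,c,r,z0,z1 in [("sq",(.513,-.315),.1,.018,.04),("rd",(.511,.186),.1,.018,.04),("card",(.6,.036),.07,.012,.03),("tin",(.594,-.139),.06,.036,.06),("carton",(.465,.032),.08,.055,.08),("pawn",(.523,-.034),.025,.008,.05),("die",(.523,-.079),.025,.010,.03),("timer",(.441,-.152),.04,.07,.1)]:
    print(n,*blob(W,c,r,z0,z1))
W=world("side",np.load("side0.npy"))
for n,c,r,z0,z1 in [("timer",(.441,-.157),.04,.07,.1),("tin",(.594,-.139),.06,.036,.06),("sq",(.513,-.315),.1,.018,.04)]:
    print("side",n,*blob(W,c,r,z0,z1))
E
```

```text
sq 2615 [ 514.1 -313.4   26. ] [ 515.3 -314.4] [121.3 120.4] 84.6 [ 515.  -314.8] 82.9
rd 2432 [510.6 186.4  26.3] [511.2 186.8] [128.1 127.7] 63.1 [511.3 187. ] 64.8
card 977 [601.2  39.   19.2] [601.9  39.2] [64.  87.9] 15.5 [601.   38.7] 52.8
tin 667 [ 596.1 -140.8   45.3] [ 596.6 -140.8] [66.3 66.1] 41.8 [ 597.3 -141.7] 34.4
carton 884 [466.7  35.3  68.1] [467.4  35.5] [ 38.5 109.9] 82.8 [467.7  36.1] 56.9
pawn 42 [525.7 -32.9  26.6] [526.2 -32. ] [13.6 15.4] 14.2 [525.1 -32.9] 8.6
die 66 [524.1 -77.   18.5] [524.3 -77.1] [19.5 18.6] 36.0 [524.8 -76.3] 11.9
timer 217 [ 443.9 -157.1   84.7] [ 443.9 -157. ] [33.1 34.9] 43.6 [ 443.9 -157. ] 17.8
side timer 201 [ 444.8 -164.4   81.1] [ 446.4 -160.5] [33.6 33.8] 34.1 [ 445.  -160.5] 18.3
side tin 479 [ 596.3 -150.3   44. ] [ 598.9 -143.3] [67.8 66.4] 59.4 [ 597.2 -143.5] 35.6
side sq 2983 [ 514.2 -326.8   25.5] [ 516.9 -316.4] [123.5 119.8] 84.3 [ 517.2 -316.8] 83.1
```

Run:
```python
from h import *
W=world("top",np.load("top0.npy"));z=W[...,2]
for x0,x1,y0,y1 in[(.2,.35,.1,.6),(.35,.5,.25,.6),(.5,.65,.25,.6),(.3,.65,-.4,.25),(.65,.72,-.3,.2),(.72,.8,-.3,.2)]:
    m=(W[...,0]>x0)&(W[...,0]<x1)&(W[...,1]>y0)&(W[...,1]<y1);print(x0,x1,y0,y1,z[m].max().round(3))
```

```text
0.2 0.35 0.1 0.6 0.076
0.35 0.5 0.25 0.6 0.132
0.5 0.65 0.25 0.6 0.132
0.3 0.65 -0.4 0.25 0.927
0.65 0.72 -0.3 0.2 0.017
0.72 0.8 -0.3 0.2 0.421
```

>>> {"method": "arm_command", "body": {
  "rows": "0 0 -2.3 0.63 -0.96 0 1;0 0 -2.3 0.63 -0.96 0 1;0 0 -2.3 0.63 -0.96 0 1;0 0 -2.3 0.63 -0.96 0 1;0 0 -2.3 0.63 -0.96 0 1;0 0 -2.3 0.63 -0.96 0 1;0 0 -2.3 0.63 -0.96 0 1;0 0 -2.3 0.63 -0.96 0 1",
  "grip_force": 30
}}

```text
time_s: 0.95
ee_pos: [0.3817, 0.3773, 0.2311]
eef_rot: [[-0.736, 0.677, -0.0], [0.677, 0.736, -0.0], [0.0, -0.0, -1.0]]
wrist_force: [0.4, -0.2, -0.7]
gripper_width: 0.085
finger_force: 0.0
```

>>> {"method": "arm_command", "body": {
  "rows": "0 0 -2.3 0.63 -0.96 0 1;0 0 -2.3 0.63 -0.96 0 1;0 0 -2.3 0.63 -0.96 0 1;0 0 -2.3 0.63 -0.96 0 1;0 0 -2.3 0.63 -0.96 0 1;0 0 -2.3 0.63 -0.96 0 1;0 0 -2.3 0.63 -0.96 0 1;0 0 -2.3 0.63 -0.96 0 1"
}}

```text
time_s: 1.75
ee_pos: [0.5077, 0.1854, 0.2312]
eef_rot: [[-0.485, 0.875, -0.0], [0.875, 0.485, -0.0], [0.0, -0.0, -1.0]]
wrist_force: [-0.1, 0.4, -0.6]
gripper_width: 0.0855
finger_force: 0.0
```

>>> {"method": "arm_command", "body": {
  "rows": "0 0 -2.3 0.63 -0.96 0 1;0 0 -2.3 0.63 -0.96 0 1;0 0 -2.3 0.63 -0.96 0 1;0 0 -2.3 0.63 -0.96 0 1;0 0 -2.3 0.63 -0.96 0 1;0 0 -2.1 0.6 -0.96 0 1;0 0 0 0 0 0 1"
}}

```text
time_s: 2.45
ee_pos: [0.6023, 0.0378, 0.2311]
eef_rot: [[-0.261, 0.965, 0.001], [0.965, 0.261, -0.003], [-0.003, -0.0, -1.0]]
wrist_force: [-0.8, -0.2, -0.2]
gripper_width: 0.0855
finger_force: 0.0
```

Run:
```python
from h import *
s=telemetry.sense();print(s["time_s"],s["ee_pos"],s["qpos"],np.degrees(np.arctan2(s["eef_rot"][1][1],s["eef_rot"][0][1])))
i,d=viewer.snapshot("wrist");cv2.imwrite("pics/w1.png",i);W=world("wrist",d,s)
print(*blob(W,(.6015,.039),.07,.012,.03))
```

```text
2.45 [0.60229364 0.03780107 0.23110363] [-0.44967851  0.38812038  0.41162754  1.67385147 -0.16651879  1.11434695
  0.27208267] 15.117141635055507
3451 [604.6  40.7  18.4] [604.9  39.3] [63.2 86.7] 15.4 [604.6  39.3] 52.9
```

>>> {"method": "arm_command", "body": {
  "rows": "0 0 0.3 0.05 0.06 -1 1;0 0 0 0 0 -1 1;0 0 0 0 0 -1 1;0 0 0 0 0 -1 1;0 0 0 0 0 -1 1;0 0 0 0 0 -1 1;0 0 0 0 0 -1 1;0 0 0 0 0 -1 1"
}}

```text
time_s: 3.3
ee_pos: [0.6017, 0.0457, 0.0302]
eef_rot: [[-0.274, 0.962, -0.0], [0.962, 0.274, 0.001], [0.001, -0.0, -1.0]]
wrist_force: [0.3, -0.3, -0.1]
gripper_width: 0.0855
finger_force: 0.0
```

>>> {"method": "arm_command", "body": {
  "rows": "0 0 0 0 0 -0.6 1;0 0 0 0 0 -0.3 1;0 0 0 0 0 -0.3 1;0 0 0 0 0 0 1"
}}

```text
time_s: 3.7
ee_pos: [0.6022, 0.0442, 0.0011]
eef_rot: [[-0.272, 0.962, -0.0], [0.962, 0.272, 0.0], [0.0, -0.0, -1.0]]
wrist_force: [-0.6, -0.6, -0.0]
gripper_width: 0.0853
finger_force: 0.0
```

>>> {"method": "arm_command", "body": {
  "rows": "0 0 0 0 0 0 0;0 0 0 0 0 0 0;0 0 0 0 0 0 0;0 0 0 0 0 0 0;0 0 0 0 0 0 0;0 0 0 0 0 0 0",
  "grip_force": 40
}}

```text
time_s: 4.3
ee_pos: [0.6031, 0.0441, 0.0024]
eef_rot: [[-0.272, 0.962, 0.002], [0.962, 0.272, 0.0], [-0.0, 0.002, -1.0]]
wrist_force: [-1.2, 0.4, 6.7]
gripper_width: 0.062
finger_force: 44.5
```

>>> {"method": "arm_command", "body": {
  "rows": "0 0 0 0 0 -0 0;0 0 0 0 0 0.5 0;0 0 0 0 0 1 0;0 0 0 0 0 1 0;0 0 0 0 0 1 0;0 0 0 0 0 0.5 0;0 0 0 0 0 0 0"
}}

```text
time_s: 5.0
ee_pos: [0.6035, 0.0441, 0.1034]
eef_rot: [[-0.272, 0.962, 0.004], [0.962, 0.272, 0.001], [-0.0, 0.004, -1.0]]
wrist_force: [0.3, 0.4, -1.8]
gripper_width: 0.0618
finger_force: 44.3
```

>>> {"method": "arm_command", "body": {
  "rows": "0 0 -1.4 -0.2 -0.5 0 0;0 0 -1.4 -0.2 -0.9 0 0;0 0 -1.4 -0.2 -0.9 0 0;0 0 -1.4 -0.2 -0.9 0 0;0 0 -1.4 -0.2 -0.9 0 0;0 0 -1.4 -0.2 -0.9 0 0;0 0 -1.4 -0.2 -0.9 0 0;0 0 -1.4 -0.2 -0.9 0 0"
}}

```text
time_s: 5.8
ee_pos: [0.5604, -0.1297, 0.1006]
eef_rot: [[-0.075, 0.997, -0.002], [0.997, 0.075, -0.001], [-0.001, -0.002, -1.0]]
wrist_force: [0.4, -0.1, -1.5]
gripper_width: 0.0619
finger_force: 44.2
```

>>> {"method": "arm_command", "body": {
  "rows": "0 0 -1.4 -0.2 -0.9 0 0;0 0 -1.4 -0.2 -0.9 0 0;0 0 -1.4 -0.2 -0.9 0 0;0 0 -1.4 -0.2 -0.9 0 0;0 0 -1.4 -0.2 -0.9 0 0;0 0 -1.4 -0.2 -0.9 0 0;0 0 -1.4 -0.2 -0.9 0 0;0 0 0 -0.2 -0.8 0 0"
}}

```text
time_s: 6.6
ee_pos: [0.5195, -0.307, 0.1006]
eef_rot: [[0.096, 0.995, -0.002], [0.995, -0.096, -0.001], [-0.001, -0.002, -1.0]]
wrist_force: [0.5, 0.2, -1.1]
gripper_width: 0.0621
finger_force: 44.2
```

>>> {"method": "arm_command", "body": {
  "rows": "0 0 0 -0.1 -0.2 0 0;0 0 0 0 0 0 0;0 0 0 0 0 0 0"
}}

```text
time_s: 6.9
ee_pos: [0.5194, -0.308, 0.1009]
eef_rot: [[0.091, 0.996, -0.001], [0.996, -0.091, 0.001], [0.001, -0.001, -1.0]]
wrist_force: [0.3, 0.0, -1.4]
gripper_width: 0.062
finger_force: 44.2
```

Run:
```python
from h import *
s=telemetry.sense();print(s["time_s"],s["ee_pos"],s["gripper_width"],np.degrees(np.arctan2(s["eef_rot"][1][1],s["eef_rot"][0][1])))
i,d=viewer.snapshot("wrist");cv2.imwrite("pics/w2.png",i);W=world("wrist",d,s)
z=s["ee_pos"][2]
print("stand",*blob(W,(.515,-.314),.1,.018,.034));print("card",*blob(W,s["ee_pos"][:2],.07,z+.008,z+.026))
```

```text
6.9 [ 0.51938929 -0.30797665  0.10087272] 0.062026994706240395 -5.237370250643858
stand 6433 [ 520.1 -272.8   25.2] [ 520.3 -293.5] [ 76.5 120.4] 84.8 [ 519.9 -294.4] 70.1
card 19919 [ 521.  -302.8  116.9] [ 520.7 -308.2] [79.5 89.5] 84.9 [ 520.4 -308.5] 50.4
```

View pics/w2.png

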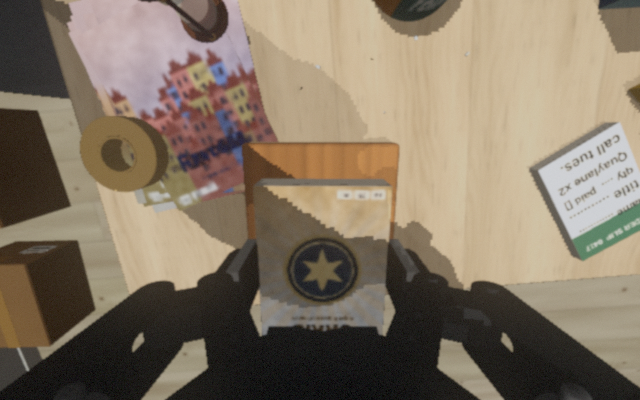

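The pack is held square above the stand. Its far edge is at row 181 and the stand's far edge at row 143. I'll compare the two edges precisely.

Run:
```python
from h import *
s=telemetry.sense()
i,d=viewer.snapshot("wrist");W=world("wrist",d,s)
for u in (290,322,350):
    for v in list(range(138,150,2))+list(range(174,190,2)): print(u,v,np.round(W[v,u]*1000,1))
# card left/right edges at row 210, stand edges at row 160
for v in (160,210,230):
    r=W[v,235:405]; k=np.where(np.abs(np.diff(r[:,2]))>.02)[0]; print(v,k+235,np.round(r[k]*1000,1),np.round(r[k+1]*1000,1))
```

```text
290 138 [ 499.  -250.    -0.8]
290 140 [ 4.989e+02 -2.516e+02 -1.000e-01]
290 142 [ 498.6 -253.2   -0.9]
290 144 [ 501.2 -253.6   23.3]
290 146 [ 501.3 -255.    25.8]
290 148 [ 501.2 -256.4   26.4]
290 174 [ 498.8 -276.    25.3]
290 176 [ 498.6 -277.5   25.3]
290 178 [ 498.5 -278.9   26.3]
290 180 [ 508.6 -266.9  103.9]
290 182 [ 509.  -267.1  108.1]
290 184 [ 509.5 -267.3  112.5]
290 186 [ 509.9 -267.4  116.6]
290 188 [ 509.9 -268.2  116.9]
322 138 [ 5.255e+02 -2.523e+02  2.000e-01]
322 140 [ 525.3 -254.    -1.3]
322 142 [ 5.252e+02 -2.556e+02 -4.000e-01]
322 144 [ 525.2 -255.7   24.2]
322 146 [ 525.1 -257.2   23.7]
322 148 [ 525.  -258.6   25.2]
322 174 [ 523.2 -278.1   25.8]
322 176 [ 523.1 -279.7   25.5]
322 178 [ 522.9 -281.2   25.3]
322 180 [ 524.3 -268.4  103.1]
322 182 [ 524.3 -268.5  107.8]
322 184 [ 524.3 -268.4  113.3]
322 186 [ 524.3 -268.6  117. ]
322 188 [ 524.2 -269.6  116.3]
350 138 [ 5.485e+02 -2.544e+02  2.000e-01]
350 140 [ 5.485e+02 -2.560e+02 -5.000e-01]
350 142 [ 5.484e+02 -2.577e+02 -5.000e-01]
350 144 [ 546.3 -257.7   22.1]
350 146 [ 546.1 -259.1   23.5]
350 1
[... 345 characters left out ...]
4 337 338 390 394] [[ 452.3 -308.     0.8]
 [ 467.  -302.    25.4]
 [ 530.2 -280.5  116.7]
 [ 526.9 -242.6  242.9]
 [ 554.6 -282.9  115.9]
 [ 577.8 -312.4   23.6]] [[ 4.604e+02 -3.017e+02  2.450e+01]
 [ 4.926e+02 -2.771e+02  1.169e+02]
 [ 5.269e+02 -2.426e+02  2.429e+02]
 [ 5.311e+02 -2.805e+02  1.167e+02]
 [ 5.751e+02 -3.116e+02  2.530e+01]
 [ 5.842e+02 -3.199e+02  2.000e-01]]
230 [246 255 278 279 389 393] [[ 449.6 -327.3   -1.1]
 [ 465.3 -318.7   25.6]
 [ 501.8 -287.8  116.6]
 [ 526.9 -242.6  242.9]
 [ 553.6 -292.2  117.2]
 [ 576.8 -329.7   22.7]] [[ 458.6 -318.5   24.6]
 [ 491.7 -286.7  117. ]
 [ 526.9 -242.6  242.9]
 [ 503.  -287.4  118. ]
 [ 574.  -328.8   24.3]
 [ 583.2 -339.4   -1.6]]
```

>>> {"method": "arm_command", "body": {
  "rows": "0 0 0 -0.1 -0.11 -0.5 0;0 0 0 0 0 -0.7 0;0 0 0 0 0 -0.7 0;0 0 0 0 0 -0.5 0;0 0 0 0 0 -0.3 0;0 0 0 0 0 -0.1 0;0 0 0 0 0 0 0;0 0 0 0 0 0 0"
}}

```text
time_s: 7.8
ee_pos: [0.5177, -0.3116, 0.0319]
eef_rot: [[0.091, 0.996, 0.001], [0.996, -0.091, -0.0], [-0.0, 0.001, -1.0]]
wrist_force: [1.0, 0.2, -1.5]
gripper_width: 0.0617
finger_force: 44.2
```

>>> {"method": "arm_command", "body": {
  "rows": "0 0 0 0 0 -0.06 0;0 0 0 0 0 -0.04 0;0 0 0 0 0 -0.03 0;0 0 0 0 0 0 0"
}}

```text
time_s: 8.2
ee_pos: [0.5175, -0.3113, 0.0285]
eef_rot: [[0.091, 0.996, 0.001], [0.996, -0.091, 0.0], [0.0, 0.001, -1.0]]
wrist_force: [-0.3, 0.3, 2.5]
gripper_width: 0.0615
finger_force: 44.7
```

>>> {"method": "arm_command", "body": {
  "rows": "0 0 0 0 0 0 0.5;0 0 0 0 0 0 1;0 0 0 0 0 0 1;0 0 0 0 0 0 1;0 0 0 0 0 0.6 1;0 0 0 0 0 1 1;0 0 0 0 0 1 1;0 0 0 0 0 1 1"
}}

```text
time_s: 9.0
ee_pos: [0.5173, -0.3115, 0.12]
eef_rot: [[0.091, 0.996, 0.0], [0.996, -0.091, -0.0], [-0.0, 0.0, -1.0]]
wrist_force: [0.9, -0.0, 0.1]
gripper_width: 0.0855
finger_force: 0.0
```

>>> {"method": "arm_command", "body": {
  "rows": "0 0 0 0.4 0.85 0 1;0 0 0 0.4 0.85 0 1;0 0 0 0.4 0.85 0 1;0 0 0 0.4 0.85 0 1;0 0 0 0.4 0.85 0 1;0 0 0 0.4 0.85 0 1;0 0 0 0.4 0.85 0 1;0 0 0 0.4 0.85 0 1"
}}

```text
time_s: 9.8
ee_pos: [0.5978, -0.1405, 0.1193]
eef_rot: [[0.091, 0.996, 0.001], [0.996, -0.091, -0.0], [-0.0, 0.001, -1.0]]
wrist_force: [-0.4, 0.4, 0.3]
gripper_width: 0.0857
finger_force: 0.0
```

>>> {"method": "arm_command", "body": {
  "rows": "0 0 0 0 0 0 1;0 0 0 0 0 0 1"
}}

```text
time_s: 10.0
ee_pos: [0.5974, -0.1411, 0.1188]
eef_rot: [[0.09, 0.996, 0.0], [0.996, -0.09, -0.0], [-0.0, 0.0, -1.0]]
wrist_force: [-1.2, -1.4, 0.5]
gripper_width: 0.0855
finger_force: 0.0
```

Run:
```python
from h import *
s=telemetry.sense();print(s["time_s"],s["ee_pos"])
i,d=viewer.snapshot("top");cv2.imwrite("pics/t2.png",cv2.resize(i[120:290,180:480],None,fx=2.6,fy=2.6));W=world("top",d)
print("card",*blob(W,(.515,-.314),.07,.037,.056))
i,d=viewer.snapshot("wrist");W=world("wrist",d,s)
print("tin",*blob(W,(.597,-.141),.06,.036,.06))
print("cardw",*blob(W,(.515,-.314),.07,.037,.056))
```

```text
10.0 [ 0.59744443 -0.14113766  0.11878603]
card 1086 [ 514.3 -314.7   45. ] [ 515.2 -315.8] [88.8 63.7] 84.5 [ 515.1 -315. ] 53.0
tin 5542 [ 600.7 -138.7   44.6] [ 600.5 -140.2] [67.2 67.3] 28.5 [ 600.4 -140.5] 34.1Traceback (most recent call last):
  File "<stdin>", line 7, in <module>
  File "h.py", line 16, in blob
    k=1+np.argmax(st[1:,4]); P=W[l==k]
        ~~~~~~~~~^^^^^^^^^^
    return _wrapfunc(a, 'argmax', axis=axis, out=out, **kwds)
    return bound(*args, **kwds)
ValueError: attempt to get argmax of an empty sequence
```

View pics/t2.png

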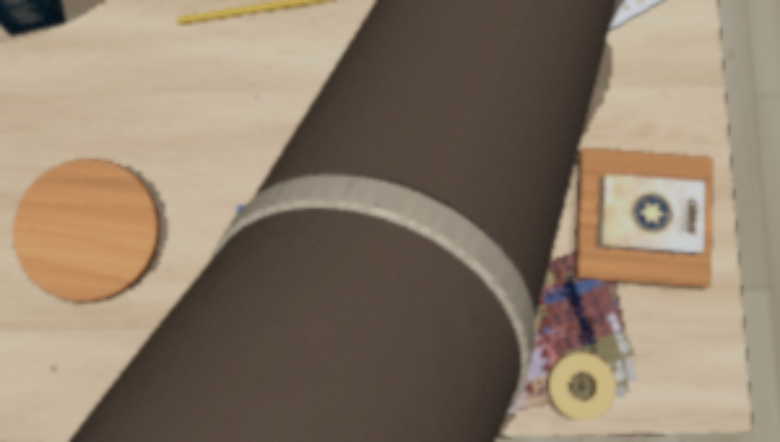

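>>> {"method": "arm_command", "body": {
  "rows": "0 0 0 0.04 0 -0.7 1;0 0 0 0 0 -0.9 1;0 0 0 0 0 -0.9 1;0 0 0 0 0 -0.9 1;0 0 0 0 0 -0.6 1;0 0 0 0 0 -0.4 1;0 0 0 0 0 0 1;0 0 0 0 0 0 1"
}}

```text
time_s: 10.9
ee_pos: [0.5986, -0.1418, 0.0086]
eef_rot: [[0.091, 0.996, 0.001], [0.996, -0.091, -0.0], [-0.0, 0.001, -1.0]]
wrist_force: [0.3, 0.3, 0.8]
gripper_width: 0.0854
finger_force: 0.0
```

>>> {"method": "arm_command", "body": {
  "rows": "0 0 0 0 0 0 0;0 0 0 0 0 0 0;0 0 0 0 0 0 0;0 0 0 0 0 0 0;0 0 0 0 0 0 0;0 0 0 0 0 0 0"
}}

```text
time_s: 11.5
ee_pos: [0.5992, -0.1415, 0.0093]
eef_rot: [[0.091, 0.996, 0.002], [0.996, -0.091, -0.0], [-0.0, 0.002, -1.0]]
wrist_force: [-1.0, 0.2, 6.6]
gripper_width: 0.0667
finger_force: 44.6
```

>>> {"method": "arm_command", "body": {
  "rows": "0 0 0 0 0 0.4 0;0 0 0 0 0 0.8 0;0 0 0 0 0 0.8 0;0 0 0 0 0 0.8 0;0 0 0 0 0 0.8 0;0 0 0 0 0 0.4 0;0 0 0 0 0 0 0"
}}

```text
time_s: 12.2
ee_pos: [0.5992, -0.1413, 0.1097]
eef_rot: [[0.091, 0.996, 0.003], [0.996, -0.091, -0.0], [0.0, 0.003, -1.0]]
wrist_force: [-0.2, 0.2, -1.8]
gripper_width: 0.0668
finger_force: 45.2
```

>>> {"method": "arm_command", "body": {
  "rows": "0 0 0 -0.2 -0.47 0 0;0 0 0 -0.4 -0.9 0 0;0 0 0 -0.45 -0.9 0 0;0 0 0 -0.45 -0.9 0 0;0 0 0 -0.45 -0.9 0 0;0 0 0 -0.45 -0.9 0 0;0 0 0 -0.45 -0.9 0 0;0 0 0 -0.42 -0.9 0 0"
}}

```text
time_s: 13.0
ee_pos: [0.5144, -0.312, 0.1067]
eef_rot: [[0.092, 0.996, -0.002], [0.996, -0.092, 0.001], [0.0, -0.002, -1.0]]
wrist_force: [0.7, -0.0, -2.0]
gripper_width: 0.0668
finger_force: 45.2
```

>>> {"method": "arm_command", "body": {
  "rows": "0 0 0 0 -0.2 0 0;0 0 0 0 0 0 0;0 0 0 0 0 0 0"
}}

```text
time_s: 13.3
ee_pos: [0.5166, -0.3146, 0.1073]
eef_rot: [[0.09, 0.996, -0.001], [0.996, -0.09, 0.001], [0.001, -0.001, -1.0]]
wrist_force: [0.7, 0.2, -1.8]
gripper_width: 0.0664
finger_force: 45.2
```

Run:
```python
from h import *
s=telemetry.sense();print(s["time_s"],s["ee_pos"],s["gripper_width"])
i,d=viewer.snapshot("wrist");cv2.imwrite("pics/w3.png",i);W=world("wrist",d,s)
z=s["ee_pos"][2]
print("tin",*blob(W,s["ee_pos"][:2]+np.array([.0025,0]),.0345,z+.030,z+.042))
print("card",*blob(W,(.517,-.314),.07,.037,.054))
print("stand",*blob(W,(.517,-.314),.09,.018,.034))
```

```text
13.3 [ 0.51656359 -0.31460577  0.10725044] 0.06636915213118107
tin 16417 [ 519.1 -308.3  142.4] [ 518.8 -308.8] [56.5 67.2] 84.7 [ 519.1 -314.6] 34.5
card 3147 [ 521.3 -284.8   44.2] [ 520.6 -289.7] [35.1 63.2] 84.5 [ 520.6 -290. ] 35.6
stand 7801 [ 521.5 -283.7   25.3] [ 519.7 -298.6] [ 86.  120.4] 84.8 [ 519.7 -299.7] 72.9
```

View pics/w3.png

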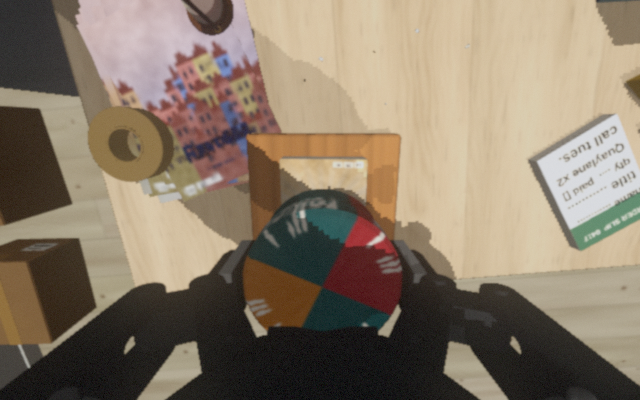

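>>> {"method": "arm_command", "body": {
  "rows": "0 0 0 0 -0.06 -0.4 0;0 0 0 0 0 -0.6 0;0 0 0 0 0 -0.5 0;0 0 0 0 0 -0.3 0;0 0 0 0 0 -0.2 0;0 0 0 0 0 0 0;0 0 0 0 0 0 0"
}}

```text
time_s: 14.05
ee_pos: [0.5167, -0.3172, 0.0582]
eef_rot: [[0.091, 0.996, 0.0], [0.996, -0.091, -0.0], [-0.0, 0.0, -1.0]]
wrist_force: [-0.7, 0.1, -1.5]
gripper_width: 0.0665
finger_force: 45.2
```

>>> {"method": "arm_command", "body": {
  "rows": "0 0 0 0.01 0.03 -0.06 0;0 0 0 0 0 -0.05 0;0 0 0 0 0 -0.04 0;0 0 0 0 0 0 0"
}}

```text
time_s: 14.45
ee_pos: [0.5169, -0.3163, 0.0544]
eef_rot: [[0.091, 0.996, 0.0], [0.996, -0.091, -0.0], [-0.0, 0.0, -1.0]]
wrist_force: [0.2, 0.4, -0.9]
gripper_width: 0.0668
finger_force: 45.2
```

>>> {"method": "arm_command", "body": {
  "rows": "0 0 0 0 0 -0.03 0;0 0 0 0 0 -0.03 0;0 0 0 0 0 0 0"
}}

```text
time_s: 14.75
ee_pos: [0.517, -0.3162, 0.0543]
eef_rot: [[0.091, 0.996, 0.001], [0.996, -0.091, 0.001], [0.001, 0.001, -1.0]]
wrist_force: [-4.1, 4.2, 13.2]
gripper_width: 0.0666
finger_force: 46.8
```

>>> {"method": "arm_command", "body": {
  "rows": "0 0 0 0 0 0.04 0;0 0 0 0 0 0 0.5;0 0 0 0 0 0 1;0 0 0 0 0 0 1;0 0 0 0 0 1 1;0 0 0 0 0 1 1;0 0 0 0 0 1 1;0 0 0 0 0 1 1"
}}

```text
time_s: 15.55
ee_pos: [0.5167, -0.3163, 0.1545]
eef_rot: [[0.091, 0.996, -0.0], [0.996, -0.091, -0.0], [-0.0, -0.0, -1.0]]
wrist_force: [0.7, -1.0, -0.3]
gripper_width: 0.0854
finger_force: 0.0
```

>>> {"method": "arm_command", "body": {
  "rows": "0 0 0 -0.35 0.79 0 1;0 0 0 -0.35 0.79 0 1;0 0 0 -0.35 0.79 0 1;0 0 0 -0.35 0.79 0 1;0 0 0 -0.36 0.8 0 1;0 0 0 -0.36 0.8 0 1;0 0 0 -0.36 0.8 0 1;0 0 0 -0.36 0.8 0 1"
}}

```text
time_s: 16.35
ee_pos: [0.4454, -0.1566, 0.1537]
eef_rot: [[0.091, 0.996, 0.0], [0.996, -0.091, -0.0], [-0.0, 0.0, -1.0]]
wrist_force: [0.3, -0.6, -0.6]
gripper_width: 0.0856
finger_force: 0.0
```

>>> {"method": "arm_command", "body": {
  "rows": "0 0 0 0 0 0 1;0 0 0 0 0 0 1"
}}

```text
time_s: 16.55
ee_pos: [0.4461, -0.1571, 0.154]
eef_rot: [[0.09, 0.996, 0.001], [0.996, -0.09, -0.0], [0.0, 0.001, -1.0]]
wrist_force: [0.6, -0.1, -0.1]
gripper_width: 0.0853
finger_force: 0.0
```

Run:
```python
from h import *
s=telemetry.sense();print(s["time_s"],s["ee_pos"])
i,d=viewer.snapshot("top");W=world("top",d);cv2.imwrite("pics/t3.png",i)
print("tin",*blob(W,(.515,-.314),.05,.082,.1))
i,d=viewer.snapshot("side");W=world("side",d);cv2.imwrite("pics/s3.png",i)
print("tins",*blob(W,(.515,-.314),.05,.086,.1));
i,d=viewer.snapshot("wrist");W=world("wrist",d,s)
print("timer",*blob(W,(.447,-.157),.03,.075,.095))
```

```text
16.55 [ 0.44609004 -0.15714844  0.15395631]Traceback (most recent call last):
  File "<stdin>", line 4, in <module>
  File "h.py", line 16, in blob
    k=1+np.argmax(st[1:,4]); P=W[l==k]
        ~~~~~~~~~^^^^^^^^^^
    return _wrapfunc(a, 'argmax', axis=axis, out=out, **kwds)
    return bound(*args, **kwds)
ValueError: attempt to get argmax of an empty sequence
```

Arm likely hides it in the top view; use the other two.

Run:
```python
from h import *
s=telemetry.sense();print(s["time_s"],s["ee_pos"])
def t(n,*a):
    try: print(n,*blob(*a))
    except ValueError: print(n,"none")
i,d=viewer.snapshot("side");W=world("side",d);cv2.imwrite("pics/s3.png",i)
t("tins",W,(.515,-.314),.05,.084,.1);t("cards",W,(.515,-.314),.07,.038,.05)
i,d=viewer.snapshot("wrist");W=world("wrist",d,s);cv2.imwrite("pics/w4.png",i)
t("timer",W,(.447,-.157),.03,.075,.095)
```

```text
16.6 [ 0.44624725 -0.15775067  0.15398267]
tins 744 [ 514.9 -322.7   89.7] [ 515.9 -318.1] [66.6 66.5] 20.7 [ 516.9 -318.1] 34.4
cards 549 [ 510.1 -347.2   44.3] [ 516.4 -318.6] [88.5 64. ] 83.9 [ 516.8 -318.4] 52.6
timer 1636 [ 447.2 -156.4   83.7] [ 447.  -157.2] [35.6 35.3] 16.7 [ 447.  -157.3] 18.0
```

View pics/s3.png

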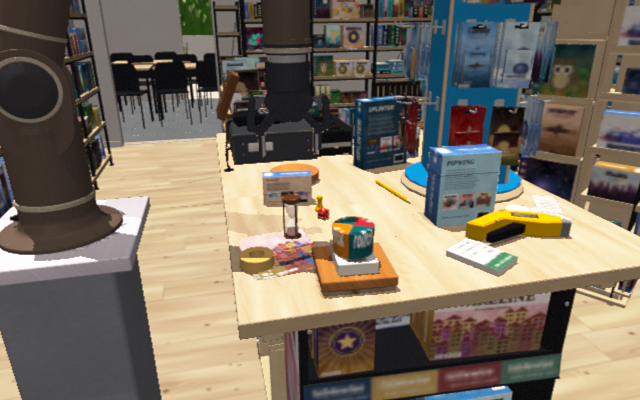

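View pics/w4.png

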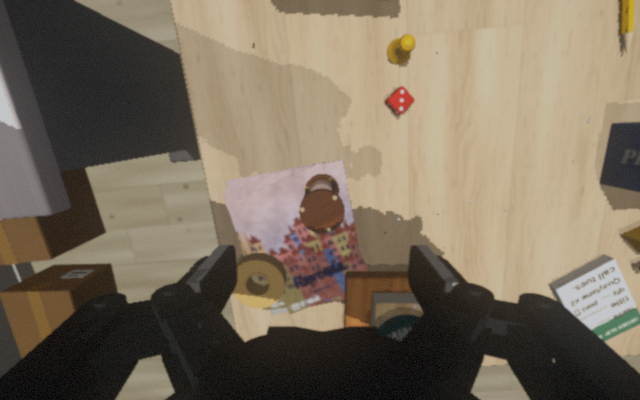

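The side view shows the tin upright on the pack at (355,238), centred on it. The wrist view shows the timer directly under the gripper at (322,203).

>>> {"method": "arm_command", "body": {
  "rows": "0 0 0 0.01 0.02 -0.5 1;0 0 0 0 0 -0.8 1;0 0 0 0 0 -0.8 1;0 0 0 0 0 -0.8 1;0 0 0 0 0 -0.5 1;0 0 0 0 0 -0.3 1;0 0 0 0 0 0 1;0 0 0 0 0 0 1"
}}

```text
time_s: 17.5
ee_pos: [0.4463, -0.1571, 0.0616]
eef_rot: [[0.091, 0.996, 0.0], [0.996, -0.091, -0.0], [-0.0, 0.0, -1.0]]
wrist_force: [-0.2, -0.2, 0.5]
gripper_width: 0.0856
finger_force: 0.0
```

>>> {"method": "arm_command", "body": {
  "rows": "0 0 0 0 0 0 0.5;0 0 0 0 0 0 0.4;0 0 0 0 0 0 0.3;0 0 0 0 0 0 0.3;0 0 0 0 0 0 0.3;0 0 0 0 0 0 0.3;0 0 0 0 0 0 0.3",
  "grip_force": 25
}}

```text
time_s: 18.2
ee_pos: [0.4465, -0.1568, 0.0618]
eef_rot: [[0.091, 0.996, 0.001], [0.996, -0.091, 0.0], [0.0, 0.001, -1.0]]
wrist_force: [-1.0, 0.0, 5.2]
gripper_width: 0.0344
finger_force: 24.4
```

>>> {"method": "arm_command", "body": {
  "rows": "0 0 0 0 0 0.3 0.3;0 0 0 0 0 0.7 0.3;0 0 0 0 0 0.8 0.3;0 0 0 0 0 0.8 0.3;0 0 0 0 0 0.8 0.3;0 0 0 0 0 0.8 0.3;0 0 0 0 0 0.7 0.3;0 0 0 0 0 0.3 0.3"
}}

```text
time_s: 19.0
ee_pos: [0.4466, -0.157, 0.1931]
eef_rot: [[0.091, 0.996, 0.002], [0.996, -0.091, -0.0], [0.0, 0.002, -1.0]]
wrist_force: [0.4, 0.1, -1.6]
gripper_width: 0.0343
finger_force: 25.0
```

>>> {"method": "arm_command", "body": {
  "rows": "0 0 0 0.15 -0.3 0 0.3;0 0 0 0.3 -0.65 0 0.3;0 0 0 0.4 -0.9 0 0.3;0 0 0 0.4 -0.9 0 0.3;0 0 0 0.4 -0.9 0 0.3;0 0 0 0.4 -0.9 0 0.3;0 0 0 0.4 -0.9 0 0.3;0 0 0 0.3 -0.6 0 0.3"
}}

```text
time_s: 19.8
ee_pos: [0.5146, -0.3102, 0.1898]
eef_rot: [[0.092, 0.996, -0.002], [0.996, -0.092, -0.0], [-0.001, -0.002, -1.0]]
wrist_force: [0.1, -0.2, 0.2]
gripper_width: 0.0348
finger_force: 25.0
```

>>> {"method": "arm_command", "body": {
  "rows": "0 0 0 0.07 -0.3 0 0.3;0 0 0 0 0 0 0.3;0 0 0 0 0 0 0.3"
}}

```text
time_s: 20.1
ee_pos: [0.516, -0.315, 0.1906]
eef_rot: [[0.091, 0.996, -0.001], [0.996, -0.091, 0.001], [0.001, -0.001, -1.0]]
wrist_force: [-0.3, -0.3, 0.0]
gripper_width: 0.0342
finger_force: 25.0
```

Run:
```python
from h import *
s=telemetry.sense();print(s["time_s"],s["ee_pos"],s["gripper_width"])
def t(n,*a):
    try: print(n,*blob(*a))
    except ValueError: print(n,"none")
i,d=viewer.snapshot("side");W=world("side",d);cv2.imwrite("pics/s4.png",i[20:300,200:460])
t("tins",W,(.516,-.318),.05,.084,.1)
z=s["ee_pos"][2]-.062
t("timer base side",W,(.516,-.318),.03,z-.01,z+.008)
i,d=viewer.snapshot("wrist");W=world("wrist",d,s);cv2.imwrite("pics/w5.png",i)
t("tinw",W,(.517,-.315),.05,.084,.1);t("timerw",W,(.517,-.315),.03,z+.075,z+.095)
```

```text
20.1 [ 0.51599588 -0.31496845  0.19056439] 0.034238128845013004
tins 748 [ 514.9 -322.8   89.6] [ 516.  -318.5] [68.2 65.5] 85.3 [ 515.1 -318.1] 35.1
timer base side 132 [ 512.5 -327.8  133.5] [ 515.2 -324.1] [35.5 23.9] 0.8 [ 515.4 -318.7] 18.2
tinw 2630 [ 519.8 -305.8   89.3] [ 518.7 -312.2] [58.7 67.1] 78.7 [ 517.7 -316.7] 34.0
timerw 5568 [ 517.4 -313.   212.7] [ 515.1 -314.8] [36.1 56. ] 68.4 [ 517.6 -308.7] 29.2
```

View pics/s4.png

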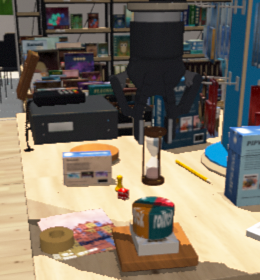

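View pics/w5.png

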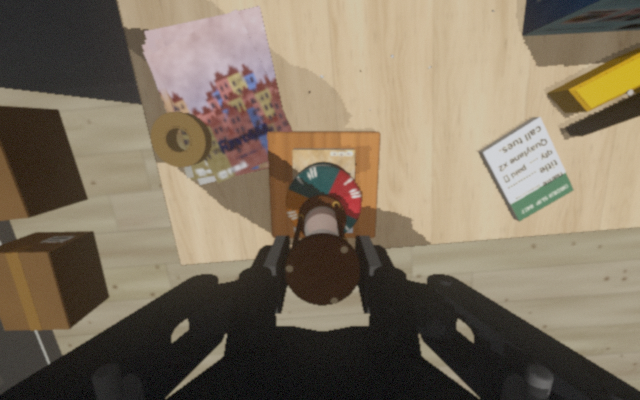

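The timer hangs upright over the tin, with its base at (152,182) in the side crop. It's within about 1 mm of the tin's centre.

>>> {"method": "arm_command", "body": {
  "rows": "0 0 0 0.02 0 -0.3 0.3;0 0 0 0 0 -0.4 0.3;0 0 0 0 0 -0.4 0.3;0 0 0 0 0 -0.2 0.3;0 0 0 0 0 -0.1 0.3;0 0 0 0 0 0 0.3;0 0 0 0 0 0 0.3"
}}

```text
time_s: 20.9
ee_pos: [0.5172, -0.3158, 0.1565]
eef_rot: [[0.091, 0.996, 0.0], [0.996, -0.091, -0.0], [-0.0, 0.0, -1.0]]
wrist_force: [-0.6, -0.7, -0.7]
gripper_width: 0.0344
finger_force: 25.0
```

>>> {"method": "arm_command", "body": {
  "rows": "0 0 0 -0.02 0.02 -0.04 0.3;0 0 0 0 0 -0.04 0.3;0 0 0 0 0 -0.04 0.3;0 0 0 0 0 0 0.3"
}}

```text
time_s: 21.3
ee_pos: [0.5165, -0.315, 0.1532]
eef_rot: [[0.091, 0.996, 0.0], [0.996, -0.091, 0.0], [0.0, -0.0, -1.0]]
wrist_force: [-0.0, -0.6, -0.7]
gripper_width: 0.0345
finger_force: 25.0
```

>>> {"method": "arm_command", "body": {
  "rows": "0 0 0 0 0 -0.03 0.3;0 0 0 0 0 0 0.3"
}}

```text
time_s: 21.5
ee_pos: [0.5167, -0.3152, 0.1528]
eef_rot: [[0.091, 0.996, 0.0], [0.996, -0.091, -0.0], [-0.0, 0.0, -1.0]]
wrist_force: [-0.8, -1.1, 0.7]
gripper_width: 0.0343
finger_force: 25.1
```

>>> {"method": "arm_command", "body": {
  "rows": "0 0 0 0 0 -0.03 0.3;0 0 0 0 0 0 0.3"
}}

```text
time_s: 21.7
ee_pos: [0.5168, -0.3154, 0.1527]
eef_rot: [[0.091, 0.996, 0.001], [0.996, -0.091, -0.0], [-0.0, 0.001, -1.0]]
wrist_force: [-1.5, 0.9, 7.0]
gripper_width: 0.0352
finger_force: 25.4
```

>>> {"method": "arm_command", "body": {
  "rows": "0 0 0 0 0 0.03 0.3;0 0 0 0 0 0 0.6;0 0 0 0 0 0 1;0 0 0 0 0 0 1;0 0 0 0 0 0.4 1;0 0 0 0 0 0.8 1;0 0 0 0 0 0.8 1;0 0 0 0 0 0 1"
}}

```text
time_s: 22.5
ee_pos: [0.5178, -0.3162, 0.2059]
eef_rot: [[0.091, 0.996, 0.004], [0.996, -0.091, -0.002], [-0.002, 0.005, -1.0]]
wrist_force: [-0.2, -0.3, 0.3]
gripper_width: 0.0856
finger_force: 0.0
```

>>> {"method": "arm_command", "body": {
  "rows": "0 0 0 -0.12 0.87 0 1;0 0 5.5 -0.12 0.87 0 1;0 0 5.5 -0.12 0.87 0 1;0 0 5.5 -0.12 0.87 0 1;0 0 5.5 -0.12 0.87 0 1;0 0 5.5 -0.12 0.87 0 1;0 0 5.5 -0.12 0.87 0 1;0 0 5.5 -0.12 0.87 0 1"
}}

```text
time_s: 23.3
ee_pos: [0.4922, -0.1401, 0.2025]
eef_rot: [[-0.552, 0.834, -0.0], [0.834, 0.552, 0.0], [0.0, -0.0, -1.0]]
wrist_force: [-0.6, 1.0, 0.6]
gripper_width: 0.0854
finger_force: 0.0
```

>>> {"method": "arm_command", "body": {
  "rows": "0 0 5.5 -0.12 0.88 0 1;0 0 5.5 -0.12 0.88 0 1;0 0 5.5 -0.12 0.88 0 1;0 0 5.5 -0.12 0.88 0 1;0 0 5.5 -0.12 0.88 0 1;0 0 5.5 -0.12 0.88 0 1;0 0 5.5 -0.12 0.88 0 1;0 0 5.5 -0.12 0.88 0 1"
}}

```text
time_s: 24.1
ee_pos: [0.4682, 0.0358, 0.2026]
eef_rot: [[-0.976, 0.216, 0.0], [0.216, 0.976, 0.0], [-0.0, 0.0, -1.0]]
wrist_force: [0.7, 0.1, -0.6]
gripper_width: 0.0854
finger_force: 0.0
```

>>> {"method": "arm_command", "body": {
  "rows": "0 0 5.5 0 0 0 1;0 0 0 0 0 0 1;0 0 0 0 0 0 1"
}}

```text
time_s: 24.4
ee_pos: [0.4685, 0.0345, 0.2025]
eef_rot: [[-0.992, 0.129, -0.0], [0.129, 0.992, -0.0], [0.0, -0.0, -1.0]]
wrist_force: [0.7, 0.3, -0.6]
gripper_width: 0.0853
finger_force: 0.0
```

Run:
```python
from h import *
s=telemetry.sense();print(s["time_s"],s["ee_pos"],s["qpos"],np.degrees(np.arctan2(s["eef_rot"][1][1],s["eef_rot"][0][1])))
def t(n,*a):
    try: print(n,*blob(*a))
    except ValueError: print(n,"none")
i,d=viewer.snapshot("top");W=world("top",d)
t("timer top",W,(.516,-.318),.05,.165,.19);t("tin",W,(.516,-.318),.05,.083,.1)
i,d=viewer.snapshot("side");W=world("side",d);cv2.imwrite("pics/s5.png",i[20:300,200:460])
t("tins",W,(.516,-.318),.05,.084,.1);t("timer top s",W,(.516,-.318),.05,.165,.19);t("timer base s",W,(.516,-.318),.02,.094,.105)
i,d=viewer.snapshot("wrist");W=world("wrist",d,s)
t("carton",W,(.469,.035),.08,.058,.08)
```

```text
24.4 [0.46852056 0.03446587 0.20251886] [-0.31594041  0.17387786  0.1580348   2.0035566  -0.0328868   0.96664321
  1.29996172] 82.59314666369116
timer top 270 [ 514.  -314.8  175.3] [ 513.9 -314.9] [34.9 34.7] 48.4 [ 514.1 -315.9] 18.2
tin 494 [ 510.6 -308.2   90.9] [ 513.1 -312. ] [66.6 58.4] 26.6 [ 514.7 -315.6] 33.9
tins 648 [ 513.  -329.7   90.9] [ 515.6 -320.1] [62.8 66.3] 78.0 [ 515.8 -318.7] 34.1
timer top s 248 [ 513.9 -322.8  173.3] [ 515.2 -317.7] [35.  34.8] 69.8 [ 516.9 -317.2] 19.5
timer base s 177 [ 512.8 -326.1   98.8] [ 515.2 -323.5] [24.9 34.5] 86.3 [ 516.  -318.9] 17.9
carton 4096 [467.3  36.4  67.2] [470.2  36.1] [ 38.  109.8] 82.9 [470.2  35.9] 57.7
```

View pics/s5.png

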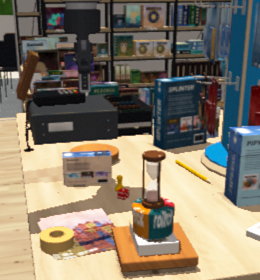

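The stack stands upright: timer at (152,170), tin at (153,218), and pack on the square stand. Now the carton.

>>> {"method": "arm_command", "body": {
  "rows": "0 0 0 0.02 0.04 -0.7 1;0 0 0 0 0 -1 1;0 0 0 0 0 -1 1;0 0 0 0 0 -1 1;0 0 0 0 0 -1 1;0 0 0 0 0 -1 1;0 0 0 0 0 -0.8 1;0 0 0 0 0 -0.5 1"
}}

```text
time_s: 25.35
ee_pos: [0.4685, 0.0355, 0.0261]
eef_rot: [[-0.992, 0.127, -0.002], [0.127, 0.992, -0.001], [0.001, -0.001, -1.0]]
wrist_force: [0.2, -1.4, 0.5]
gripper_width: 0.0857
finger_force: 0.0
```

>>> {"method": "arm_command", "body": {
  "rows": "0 0 0 0 0 0 1;0 0 0 0 0 0 0.5;0 0 0 0 0 0 0.3;0 0 0 0 0 0 0.2;0 0 0 0 0 0 0.2;0 0 0 0 0 0 0.2;0 0 0 0 0 0 0.2;0 0 0 0 0 0 0.2",
  "grip_force": 40
}}

```text
time_s: 26.15
ee_pos: [0.4698, 0.0361, 0.0285]
eef_rot: [[-0.992, 0.126, 0.002], [0.126, 0.992, 0.0], [-0.002, 0.001, -1.0]]
wrist_force: [-1.1, -0.2, 6.5]
gripper_width: 0.0377
finger_force: 40.7
```

>>> {"method": "arm_command", "body": {
  "rows": "0 0 0 0 0 0.3 0.2;0 0 0 0 0 0.7 0.2;0 0 0 0 0 0.8 0.2;0 0 0 0 0 0.8 0.2;0 0 0 0 0 0.7 0.2;0 0 0 0 0 0.3 0.2;0 0 0 0 0 0 0.2"
}}

```text
time_s: 26.85
ee_pos: [0.4696, 0.0361, 0.1186]
eef_rot: [[-0.992, 0.126, 0.002], [0.126, 0.992, 0.001], [-0.002, 0.001, -1.0]]
wrist_force: [-0.0, -0.6, -2.7]
gripper_width: 0.0377
finger_force: 40.7
```

>>> {"method": "arm_command", "body": {
  "rows": "0 0 0 0.1 0.36 0 0.2;0 0 0 0.22 0.8 0 0.2;0 0 0 0.25 0.85 0 0.2;0 0 0 0.25 0.85 0 0.2;0 0 0 0.25 0.85 0 0.2;0 0 0 0.25 0.85 0 0.2;0 0 0 0.25 0.85 0 0.2;0 0 0 0.18 0.6 0 0.2"
}}

```text
time_s: 27.65
ee_pos: [0.5123, 0.1885, 0.1162]
eef_rot: [[-0.992, 0.124, -0.002], [0.124, 0.992, -0.0], [0.002, -0.0, -1.0]]
wrist_force: [0.1, -0.1, -2.1]
gripper_width: 0.0377
finger_force: 40.7
```

>>> {"method": "arm_command", "body": {
  "rows": "0 0 0 0 0 0 0.2;0 0 0 0 0 0 0.2;0 0 0 0 0 0 0.2"
}}

```text
time_s: 27.95
ee_pos: [0.5124, 0.1849, 0.1172]
eef_rot: [[-0.992, 0.127, -0.001], [0.127, 0.992, -0.001], [0.001, -0.001, -1.0]]
wrist_force: [-0.1, 0.1, -1.6]
gripper_width: 0.0377
finger_force: 40.8
```

Run:
```python
from h import *
s=telemetry.sense();print(s["time_s"],s["ee_pos"],s["gripper_width"])
def t(n,*a):
    try: print(n,*blob(*a))
    except ValueError: print(n,"none")
z=s["ee_pos"][2]-.0285
i,d=viewer.snapshot("side");W=world("side",d);cv2.imwrite("pics/s6.png",i)
t("carton s",W,(.513,.187),.08,z-.01,z+.09)
i,d=viewer.snapshot("wrist");W=world("wrist",d,s);cv2.imwrite("pics/w6.png",i)
t("round w",W,(.513,.187),.08,.018,.034);t("carton w",W,(.513,.187),.08,z+.058,z+.078)
```

```text
27.95 [0.51244785 0.18485649 0.11717625] 0.03768631903669684
carton s 1337 [509.9 165.  128.9] [511.  177.1] [ 88.  107.7] 48.3 [511.8 177.1] 56.5
round w 4911 [496.8 196.   24.9] [499.6 189.6] [129.3 100.5] 82.3 [513.2 187.8] 64.9
carton w 18511 [492.3 187.6 156.1] [495.3 187.2] [65.2 74.1] 82.9 [494.1 186.9] 40.2
```

View pics/w6.png

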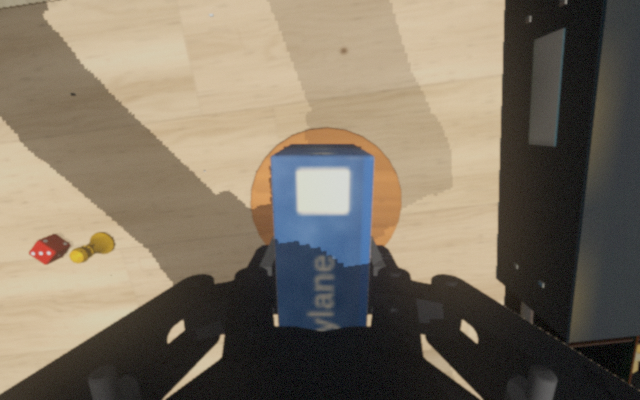

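>>> {"method": "arm_command", "body": {
  "rows": "0 0 0 0.03 0.1 -0.4 0.2;0 0 0 0 0 -0.7 0.2;0 0 0 0 0 -0.6 0.2;0 0 0 0 0 -0.4 0.2;0 0 0 0 0 -0.2 0.2;0 0 0 0 0 -0.1 0.2;0 0 0 0 0 0 0.2;0 0 0 0 0 0 0.2"
}}

```text
time_s: 28.85
ee_pos: [0.514, 0.1889, 0.058]
eef_rot: [[-0.992, 0.126, 0.001], [0.126, 0.992, 0.0], [-0.001, 0.001, -1.0]]
wrist_force: [-0.4, 0.1, -2.3]
gripper_width: 0.0378
finger_force: 40.8
```

>>> {"method": "arm_command", "body": {
  "rows": "0 0 0 -0.02 -0.05 -0.05 0.2;0 0 0 0 0 -0.05 0.2;0 0 0 0 0 -0.03 0.2;0 0 0 0 0 -0.02 0.2;0 0 0 0 0 0 0.2"
}}

```text
time_s: 29.35
ee_pos: [0.5131, 0.1874, 0.0545]
eef_rot: [[-0.992, 0.126, 0.0], [0.126, 0.992, 0.0], [-0.0, 0.0, -1.0]]
wrist_force: [-3.0, -1.8, 6.3]
gripper_width: 0.0374
finger_force: 41.6
```

Contact. Release, rise, and back away toward the start.

>>> {"method": "arm_command", "body": {
  "rows": "0 0 0 0 0 0.02 0.2;0 0 0 0 0 0 0.6;0 0 0 0 0 0 1;0 0 0 0 0 0 1;0 0 0 0 0 0.5 1;0 0 0 0 0 1 1;0 0 0 0 0 1 1;0 0 0 0 0 1 1"
}}

```text
time_s: 30.15
ee_pos: [0.5131, 0.1874, 0.1436]
eef_rot: [[-0.992, 0.126, 0.0], [0.126, 0.992, 0.0], [-0.0, 0.0, -1.0]]
wrist_force: [-0.8, -0.2, 0.0]
gripper_width: 0.0855
finger_force: 0.0
```

>>> {"method": "arm_command", "body": {
  "rows": "0 0 0 0 0 1 1;0 0 0 0 0 1 1;0 0 0 0 0 1 1;0 0 0 -0.5 0.9 0 1;0 0 0 -0.5 0.9 0 1;0 0 0 -0.5 0.9 0 1;0 0 0 -0.5 0.9 0 1;0 0 0 -0.5 0.9 0 1"
}}

```text
time_s: 30.95
ee_pos: [0.45, 0.3008, 0.2179]
eef_rot: [[-0.992, 0.126, 0.001], [0.126, 0.992, 0.001], [-0.001, 0.001, -1.0]]
wrist_force: [-0.3, 0.3, -0.1]
gripper_width: 0.0851
finger_force: 0.0
```

>>> {"method": "arm_command", "body": {
  "rows": "0 0 0 -0.5 0.9 0 1;0 0 0 -0.5 0.9 0 1;0 0 0 -0.5 0.9 0 1;0 0 0 -0.5 0.9 0 1;0 0 0 -0.5 0.9 0 1;0 0 0 0 0 0 1;0 0 0 0 0 0 1"
}}

```text
time_s: 31.65
ee_pos: [0.3879, 0.4126, 0.2174]
eef_rot: [[-0.992, 0.124, 0.0], [0.124, 0.992, -0.0], [-0.0, 0.0, -1.0]]
wrist_force: [0.0, -0.1, -0.7]
gripper_width: 0.0853
finger_force: 0.0
```

Run:
```python
from h import *
s=telemetry.sense();print(s["time_s"],s["ee_pos"],s["wrist_force"])
i,d=viewer.snapshot("top");W=world("top",d);cv2.imwrite("pics/t7.png",i)
for n,c,r,z0,z1 in [("carton",(.511,.187),.08,.08,.11),("round",(.511,.187),.08,.018,.034),("card",(.515,-.315),.07,.037,.056),("tin",(.515,-.315),.05,.083,.1),("timer",(.515,-.315),.03,.165,.19),("pawn",(.523,-.034),.025,.008,.05),("die",(.523,-.079),.025,.010,.03)]:
    try: print(n,*blob(W,c,r,z0,z1))
    except ValueError: print(n,"none")
i,d=viewer.snapshot("side");cv2.imwrite("pics/s7.png",i[120:300,200:460])
```

```text
31.65 [0.3878938  0.4125811  0.21738876] [ 0.04074121 -0.10008669 -0.71661847]
carton 982 [509.7 185.6  93.6] [511.2 187.1] [ 39.4 110.4] 83.0 [511.2 186.6] 57.6
round 925 [501.7 154.5  26.2] [499.7 164.8] [ 78.9 127.7] 62.5 [511.  186.2] 64.5
card 277 [ 515.2 -282.5   45.5] [ 516.9 -291.2] [39.  63.7] 85.0 [ 516.4 -291.5] 36.8
tin 502 [ 510.5 -308.1   91. ] [ 513.2 -311.8] [66.5 59.8] 26.1 [ 515.3 -315.1] 34.3
timer 270 [ 514.  -314.8  175.1] [ 514.2 -315.1] [34.6 34.8] 34.2 [ 514.3 -315.8] 18.2
pawn 44 [525.6 -32.9  26.6] [526.4 -32.8] [14.6 14.2] 53.3 [527.7 -32.8] 8.4
die 68 [524.1 -76.9  18.8] [524.6 -77. ] [19.1 19.2] 40.2 [524.9 -77.5] 12.1
```

View pics/t7.png

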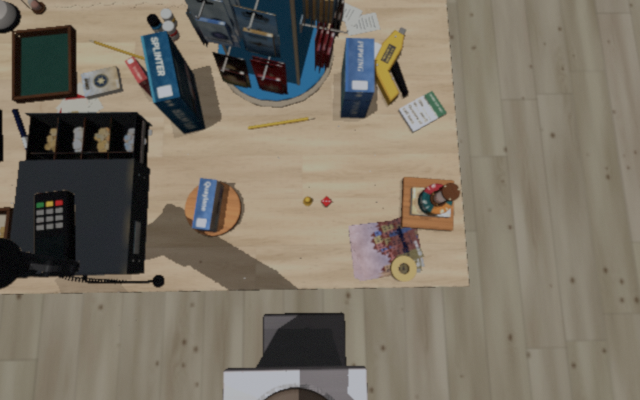

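The carton is centred on the round stand (213,207) and the stack is centred on the square stand (432,202). The pawn (308,201) and die (327,202) haven't moved, and the arm is clear.

```bash
python3 -c "
from workcell import env
print(env.job_done())"
```

```text
the job is handed in; nothing more can be done
None
```

The offer is set up and handed in after about 32 s of robot time: cards, tin and timer are stacked on the square stand and the carton stands in the middle of the round stand, all centred to within about 1.5 mm by camera, and the pawn and die did not move.

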